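Scrub out the tilted tumbling barrel

TASK

Lock the barrel's sliding carriage where it stands by turning its clamp knob clockwise as far as it goes. Then take the long brush and scrub the inside of the tilted steel barrel along its axis: three full strokes, each right down to the floor, drawing the brush back up between them until the bristles show above the rim. Put the brush back in its holder, bristles down, and do not shift the carriage or disturb anything else on the bench.

Things in the scene. Friction and masses are not known exactly. Their poses are not given: they have to be found in the camera images.
- rig: fixed barrel rig: dark steel base plate 280 (x) x 230 (y, from -80 to +150) x 12 mm with two rails along its x, end stops up to 38 mm high. Origin on the table under the middle of the barrel's travel; x points away from the robot (turned by the rig's yaw)
- carriage (a joint): position of the carriage along the rig's x, m, -0.04 to 0.04; it slides with about 1 N while the clamp is loose. The carriage is an aluminium plate 100 x 205 mm, top at 50 mm, carrying barrel and knob
- barrel_floor (a point): centre of the inner floor of the open steel barrel (cup) that is fixed on the carriage: outer diameter 68 mm, inner diameter 62 mm, inner depth 100 mm, bottom 4 mm thick. z runs along the barrel's axis, out of the mouth; it leans 30 degrees from vertical towards the robot, in the rig's -x. The rim's highest point is 189 mm above the table
- barrel_mouth (a point): centre of the barrel's mouth, on the axis in the plane of the rim
- clamp_knob (a joint): angle of the clamp knob, rad: 0 to 0.35 at the start (loose), grows clockwise seen from above, fully tight at the stop at 1.5, locked above 1.25
- knob_grip (a point): middle of the black T-bar of the clamp knob, on its upright turning axis, 85 mm above the table and 105 mm to the rig's +y side of the barrel. The bar is 64 mm long (own x), 16 mm wide (own y) and 26 mm high (13 mm above and below this point); the carriage plate lies 35 mm below this point
- brush: long brush standing bristles down in its holder, 190 mm long, 90 g: cylindrical bristle head of diameter 44 mm (solid; 49 mm over the bristle ends) from 0 to 60 mm, steel stem of diameter 8 mm up to 105 mm, round wooden handle of diameter 22 mm from 105 to 190 mm. Origin: centre of the bristle end; z along the brush towards the handle
- brush_tip (a point): centre of the brush's bristle end (same point as its origin)
- brush_holder: fixed white ceramic tube, inner diameter 58 mm, outer 66 mm (foot 84 mm), 85 mm high, inner floor 10 mm above the table. Origin: centre of its underside; it stands left or right of the rig
- mandrel_stand: ring mandrel: tapered steel rod, 25 mm down to 14 mm thick, upright on a round wooden foot of diameter 90 mm, 225 mm tall in all, loose; origin: centre of its underside. It stands across the bench from the brush holder, beyond the rig
- bench_block: loose steel block 80 x 80 x 25 mm, near the robot's side of the rig; origin: centre of its underside
- rinse_cup: white ceramic cup, diameter 76 mm, 75 mm tall, loose, at the robot's left; origin: centre of its underside
- jar: closed amber glass jar, diameter 60 mm, 85 mm tall, loose; origin: centre of its underside
- bur_block: loose wooden block 90 x 55 x 28 mm (long in its x) with steel burs standing up to 70 mm high; origin: centre of its underside
- hammer: bench hammer 220 mm long lying on the table along its own x, loose
- ring_clamp: wooden hand clamp 130 x 34 x 28 mm lying along its own x, loose; origin: centre of its underside
Mind the look-alikes: they are no part of the job. What is shaped like the brush_holder but red is not meant.

How it is judged:
By the outcome, as a careful person would: the job done as asked, in the order asked, and still so for the second after the job is handed in, with the robot touching nothing.
It also fails if it takes over 72 s, if anything falls off the work surface, if the arm or the gripper's body presses on something with over 40 N, if the wrist force passes 120 N, or if a joint passes its speed limit or range.

ROBOT

A 6-joint arm with a two-finger parallel gripper is mounted at the origin on the work surface. World frame = base frame: x ahead of the robot, y to its left, z up, the work surface at z = 0. Lengths are in mm, angles in rad, forces in N, time in s.
With the tool pointing down it reaches from about 300 to 775 mm from the base axis. Payload 14.6 kg.
Tool frame: the origin (TCP) lies on the centre line of the jaws, within the pads' length; the fingertips stand 19 mm ahead of it and the grasp point (between the pads) is the TCP (bot.tip_reach is the distance from the TCP to the fingertips, in mm); y points along the fingers, x is the direction in which the jaws open and shut, and the axes are right-handed (so a half turn about y gives the same grasp; the last joint's range is limited). The gripper opens to 85 mm and grips with 20 to 120 N. Pads are 22 mm wide; open, the fingers measure 114 mm over their backs; the gripper's body (76 mm by 85 mm) begins 54 mm behind the grasp point. The pads swing forward as they close: fully open they stand 13 mm farther back than shut.
Start: joints at [1.181, 0.3, 1.521, -0, 1.321, -0.067], TCP at [174.47, 521.584, 250.281] pointing down, gripper open.
Joint ranges: [-3.03, 3.03], [-0.79, 2.21], [0.23, 2.52], [-1.04, 4.18], [0, 3.07], [-2.55, 2.55]. Speed limits (rad/s): [2.22, 2.22, 2.57, 3.14, 3.14, 3.14].

INTERFACE

Orientations are given as a unit quaternion [w, x, y, z].
In Python, from rig import bot gives the robot as it stands. Calls block until the motion is done:
- bot.move_to(position, orientation): joint-space move of the TCP to a pose.
- bot.servo_line(position, attitude=None, speed=150, until_force=None): straight line of the TCP; attitude=None keeps the orientation; speed is the mean speed in mm/s. With until_force (N) it stops when the force on the tool has changed by that much, and returns True; else False.
- bot.move_joints(angles): joint-space move.
- bot.move_gripper(opening, grip_force=None): finger opening in mm; grip_force is the grip in N (None keeps the last); returns when the fingers have stopped.
- bot.dwell(seconds).
- bot.ik(position, orientation): joint angles nearest the present ones, or None.
- bot.read_state(): the state.
- bot.read_camera(name): name is "side" or "top" or "wrist"; returns a dict with "image" (400x640x3 uint8, blue, green, red), "depth" (400x640 float32, mm along the optical axis (not along the pixel's ray), 0 where there is no reading), "fovy" (degrees; the focal length in pixels is half the picture's height over the tangent of half this angle, whatever the lens; pixels are square), "cx", "cy" (the principal point, pixels), "k1" (the pictures are not rectified: a ray, as slopes to the right and down, at radius r is drawn at 1 + k1 r^2 times it, then the intrinsics apply), "eye" and "attitude" of the camera in the world; the wrist camera has in their place "mount" (4x4, takes a point from camera to tool coordinates, whose origin is the TCP and whose axes are the tool frame's). Camera axes: x right, y down, z forward; pixel columns grow to the right and rows downward; lengths in mm; the calibration is good to about 2 mm. A picture is of the moment at which its call begins: read the wrist's pose just before it.
A pose or a line that the arm cannot do raises bot.MotionError and nothing moves.
- bot.finish_job(): hands the job in, once; it reports no verdict.
The state is a dict: "clock": time; "joint_positions": joint angles; "qvel": joint speeds; "effort": joint torques, N m; "ee_pos": TCP position; "tool_rot": TCP orientation; "ft_force": force on the tool from outside, world axes, zero at the start; "moment": the same for the moment, N m; "grip_width": finger opening in mm.
Only numpy, scipy, OpenCV 4.12 (cv2) and the standard library are available. Lean on these libraries where they do the work, as an engineer would, in place of code of your own. Each camera call takes 0.05 s, during which the arm holds its last target. There are 200 camera calls.

## Working session

There is one attempt and no reset: what is moved stays moved. The work goes in short steps, each a Python script; the robot and the scene stay as the last script left them, time stands still between calls to the robot, and variables do not carry over. Pictures are saved under pics/ and viewed, about 8 in all and at most 12, crops included, and the job is handed in when it is done.

```bash
ls; mkdir -p pics
cat > h.py <<'E'
import numpy as np, cv2
from rig import bot
from scipy.spatial.transform import Rotation as R
def rot(q): return R.from_quat([q[1],q[2],q[3],q[0]])
def quat(r):
    q=r.as_quat(); return [q[3],q[0],q[1],q[2]]
def cloud(c,pose=None):
    "world xyz image from depth"
    h,w=c["depth"].shape; f=h/2/np.tan(np.radians(c["fovy"])/2)
    K=np.array([[f,0,c["cx"]],[0,f,c["cy"]],[0,0,1.]])
    u,v=np.meshgrid(np.arange(w),np.arange(h))
    p=cv2.undistortPoints(np.stack([u,v],-1).reshape(-1,1,2).astype(np.float64),K,np.array([c["k1"],0,0,0.])).reshape(h,w,2)
    P=np.dstack([p,np.ones((h,w))])*c["depth"][...,None]
    if pose is None: return P@rot(c["attitude"]).as_matrix().T+np.array(c["eye"])
    M=np.array(c["mount"]); P=P@M[:3,:3].T+M[:3,3]
    return P@rot(pose[1]).as_matrix().T+np.array(pose[0])
def shot(name):
    s=bot.read_state(); c=bot.read_camera(name)
    W=cloud(c,(s["ee_pos"],s["tool_rot"]) if name=="wrist" else None)
    W[c["depth"]<=0]=np.nan
    return c,W
E
python3 - <<'E'
from h import *
for n in ("top","side"):
    c,W=shot(n); cv2.imwrite(f"pics/{n}0.png",c["image"]); np.savez(f"{n}0.npz",im=c["image"],W=W)
    print(n,c.get("eye"),c.get("attitude"),c["fovy"],c["k1"],(c["depth"]>0).mean())
s=bot.read_state(); print(s)
E
```

```text
pics
top [ 329.03665833   12.84143794 1216.74970908] [-0.07299621  0.70614244 -0.70088188  0.06927483] 52.49817866471084 -0.06543512052623536 0.99583203125
side [ 149.54625824 -823.20337834  990.40606292] [-0.38563874  0.89537313 -0.20173075  0.09431026] 46.6985094101504 -0.10531327666523806 0.9960859375
{'clock': 0.1, 'joint_positions': array([ 1.18140463e+00,  3.00408836e-01,  1.52152167e+00, -2.04106024e-05,
        1.32070599e+00, -6.65854971e-02]), 'qvel': array([ 5.95886187e-04, -2.04737400e-03, -1.14904742e-04,  3.65806507e-04,
        1.87003176e-05,  2.58937982e-04]), 'effort': array([ 1.02615864e-03, -5.44371128e+01, -3.62375772e+01, -7.22034929e-05,
        3.03469751e-03, -1.31899586e-05]), 'ee_pos': array([174.40224287, 521.41371225, 249.78059144]), 'tool_rot': array([-0.57365072,  0.57405304,  0.41284168, -0.41346066]), 'ft_force': array([ 0.34830094,  0.43585676, -0.91229515]), 'moment': array([-0.00099538, -0.00767962, -0.00474633]), 'grip_width': 85.51131576140206}
```

View pics/top0.png

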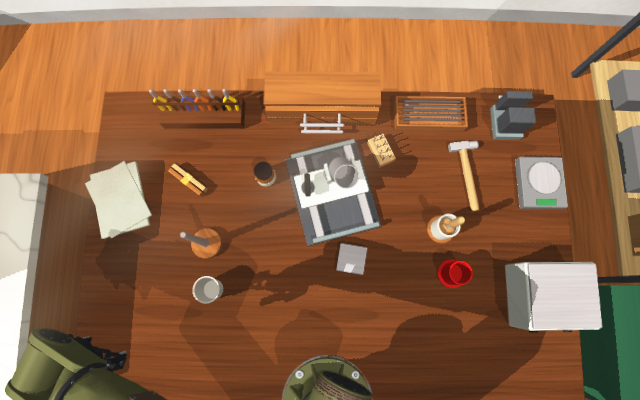

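View pics/side0.png

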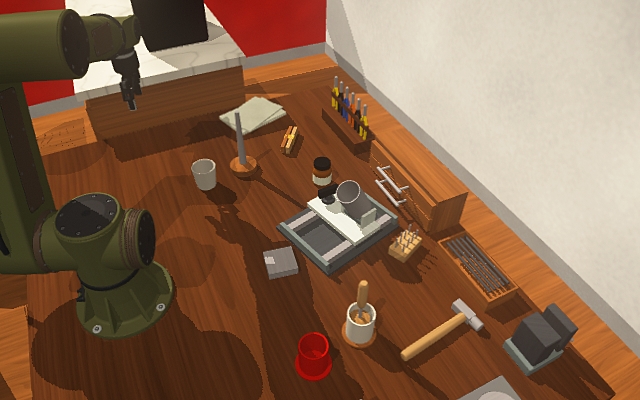

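Top view: the brush stands in the white tube at about (445,228). The red tube at (456,273) is the look-alike, so I leave it alone. The barrel is at (344,172), the knob at (309,185) on the rig's +y side, the block at (351,259) and the mandrel at (205,242). I'll measure from the depth and confirm with one enlarged crop.

```bash
cat > m.py <<'E'
from h import *
def ax(P):
    m=P.mean(0); u,s,v=np.linalg.svd(P-m,full_matrices=False); return m,v,s/np.sqrt(len(P))
for n in ("top","side"):
    d=np.load(f"{n}0.npz"); W=d["W"]; im=d["im"].astype(int); X,Y,Z=W[...,0],W[...,1],W[...,2]
    box=lambda u0,u1,v0,v1:(np.add.outer(np.arange(400),np.zeros(640))>=v0)&(np.add.outer(np.arange(400),np.zeros(640))<v1)&(np.add.outer(np.zeros(400),np.arange(640))>=u0)&(np.add.outer(np.zeros(400),np.arange(640))<u1)
    B=dict(top=dict(rig=(285,385,135,250),br=(425,470,205,245)),side=dict(rig=(275,405,170,275),br=(335,385,270,355)))[n]
    r=box(*B["rig"]); b=box(*B["br"])
    print(n)
    # carriage plate top, z~50
    m=r&(abs(Z-50)<4)&(im.min(-1)>120); P=W[m]
    rc=cv2.minAreaRect(P[:,:2].astype(np.float32)); print(" plate",len(P),P[:,2].mean(),rc)
    # base+end stops
    m=r&(Z>6)&(Z<42); rc=cv2.minAreaRect(W[m][:,:2].astype(np.float32)); print(" base",rc)
    # knob
    m=r&(Z>88)&(Z<105)&(im.max(-1)<90); 
    if m.sum()>5:
        nlab,lab,st,ce=cv2.connectedComponentsWithStats(m.astype(np.uint8))
        for i in range(1,nlab):
            if st[i,4]>8:
                P=W[lab==i]; print(" knob",st[i],P.mean(0),cv2.minAreaRect(P[:,:2].astype(np.float32)))
    m=r&(Z>125)&(Z<200); P=W[m]; print(" barrel hi",len(P),P.min(0),P.max(0))
    m=b&(Z>120); P=W[m]; print(" handle",len(P),P.mean(0),P.min(0),P.max(0)); print("  axis",ax(P)[1][0])
    T=P[P[:,2]>P[:,2].max()-6]; print("  tip",T.mean(0),len(T))
    m=b&(Z>78)&(Z<92)&(im.min(-1)>110); P=W[m]; print(" tube rim",len(P),P[:,2].mean(),cv2.minEnclosingCircle(P[:,:2].astype(np.float32)))
d=np.load("top0.npz")["im"]; e=np.load("side0.npz")["im"]
a=cv2.resize(d[130:260,280:480],(800,520)//np.array(1) if 0 else (800,520)); cv2.imwrite("pics/crop1.png",a)
cv2.imwrite("pics/crop2.png",cv2.resize(e[165:385,265:415],(409,600)))
E
python3 m.py
```

```text
top
 plate 1278 49.6890511570016 ((663.9439697265625, -43.572509765625), (158.98362731933594, 292.6777038574219), 15.31448745727539)
 base ((610.7742919921875, -21.038726806640625), (307.4424743652344, 356.32928466796875), 89.91258239746094)
 knob [305 175   5  21  82] [603.69690882  58.58611989  97.33112284] ((607.4734497070312, 59.13446044921875), (57.43899154663086, 11.559844970703125), 0.7653323411941528)
 barrel hi 343 [584.00712714 -80.23665954 125.00165104] [676.23735959  -8.23626468 192.58669139]
 handle 127 [ 490.9033783  -334.97571239  175.2388455 ] [ 482.48077574 -348.07868875  122.59599377] [ 503.48856591 -327.64726804  204.1903766 ]
  axis [-0.04361897  0.10386204 -0.99363477]
  tip [ 493.16750512 -340.05005451  200.47258597] 23
 tube rim 100 84.38237951384151 ((496.38568115234375, -340.8824157714844), 32.760616302490234)
side
 plate 1163 50.234733505672025 ((694.3665161132812, 8.889617919921875), (253.9169158935547, 205.88330078125), 14.130118370056152)
 base ((633.5307006835938, 16.810394287109375), (426.57366943359375, 391.46405029296875), 68.52155303955078)
 knob [318 184  21  12 121] [606.08395671  56.90661303  96.09127834] ((609.5478515625, 58.9135856628418), (65.74946594238281, 19.898483276367188), 4.002317428588867)
 knob [348 211   6   4  11] [621.11905257 -57.44909742  97.0747042 ] ((621.2997436523438, -56.30287170410156), (7.229259014129639, 14.069879531860352), 38.88603591918945)
 barrel hi 562 [581.46620754 -81.87672115 125.07406636] [671.33794531  -8.06799439 191.81956075]
 handle 252 [ 489.13715425 -345.58879928  168.91611156] [ 481.20989125 -352.91825871  121.4901456 ] [ 504.27311774 -332.07176543  202.53436507]
  axis [-0.02925672 -0.04031648 -0.99875854]
  tip [ 491.74723877 -342.93582258  199.12373785] 48
 tube rim 136 84.419293421169 ((495.6324462890625, -342.5544738769531), 33.351539611816406)
```

View pics/crop1.png

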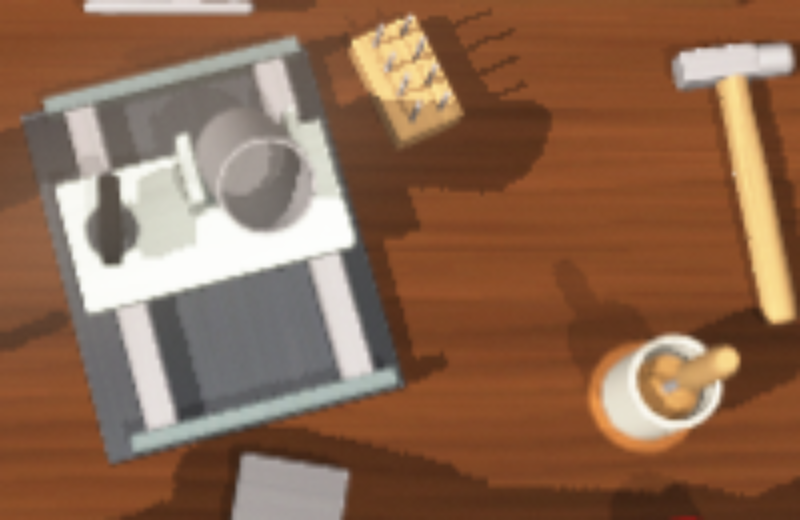

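The crop confirms the white tube holds the brush, with its handle at crop (715,365). The T-bar is at (108,220), and the rig's yaw is about +14°. The heights match the description: plate 50, rim 84, handle top about 200, bar top about 97. Next I go high over the mandrel to above the knob and measure from near with the wrist camera.

```bash
cat >> h.py <<'E'
def down(phi):
    "tool pointing down, jaw axis (tool x) at world angle phi"
    x=np.array([np.cos(phi),np.sin(phi),0]); y=np.array([0,0,-1.]); return R.from_matrix(np.c_[x,y,np.cross(x,y)])
def rep(msg=""):
    s=bot.read_state(); print(msg,"t",round(s["clock"],2),"p",s["ee_pos"].round(1),"F",s["ft_force"].round(1),"M",s["moment"].round(2),"w",round(s["grip_width"],1),"q6",s["joint_positions"][5].round(2)); return s
E
python3 - <<'E'
from h import *
for phi in (np.pi/2,-np.pi/2):
    for d in (0,-.7,-1.4): 
        q=bot.ik([606,58,85],quat(down(phi+d))); print(phi,d,None if q is None else q.round(2))
s=bot.read_state(); x=rot(s["tool_rot"]).as_matrix(); print(x.round(2))
c=bot.read_camera("wrist"); print(np.array(c["mount"]).round(3),c["fovy"],c["k1"])
E
```

```text
1.5707963267948966 0 [ 0.04  0.6   1.49 -0.    1.05 -1.54]
1.5707963267948966 -0.7 [ 0.04  0.6   1.49 -0.    1.05 -0.84]
1.5707963267948966 -1.4 [ 0.04  0.6   1.49 -0.    1.05 -0.14]
-1.5707963267948966 0 [ 0.04  0.6   1.49 -0.    1.05  1.61]
-1.5707963267948966 -0.7 [ 0.04  0.6   1.49 -0.    1.05  2.31]
-1.5707963267948966 -1.4 None
[[ 0.32 -0.   -0.95]
 [ 0.95 -0.    0.32]
 [-0.   -1.    0.  ]]
[[ 1.00000e+00  2.00000e-03 -0.00000e+00  1.29000e-01]
 [ 1.00000e-03 -3.08000e-01  9.52000e-01 -1.22369e+02]
 [ 2.00000e-03 -9.52000e-01 -3.08000e-01  7.89510e+01]
 [ 0.00000e+00  0.00000e+00  0.00000e+00  1.00000e+00]] 58.52421410278571 -0.06605863712822323
```

```bash
cat > go1.py <<'E'
from h import *
s=bot.read_state(); p=s["ee_pos"]
bot.servo_line([p[0],p[1],400],speed=250)
bot.move_to([520,15,400],quat(down(np.pi/2)))
bot.servo_line([520,15,290],speed=200)
bot.dwell(.3)
c,W=shot("wrist"); cv2.imwrite("pics/w1.png",c["image"]); np.savez("w1.npz",im=c["image"],W=W); rep()
E
python3 go1.py
```

```text
t 4.14 p [520.1  15.  290.5] F [ 0.4 -1.  -0.2] M [-0.04 -0.02 -0.01] w 85.7 q6 -1.61
```

View pics/w1.png

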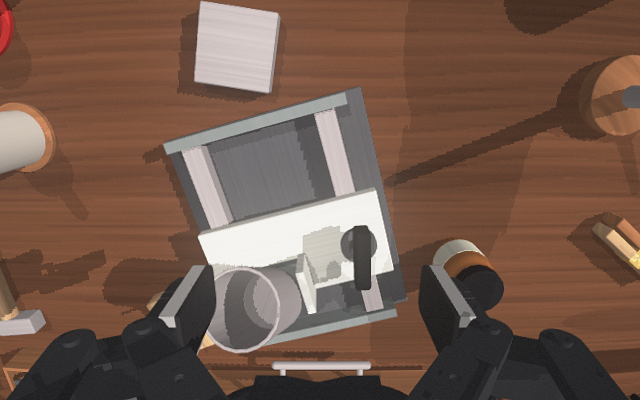

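The wrist view shows the T-bar at (362,257), the barrel mouth near (245,315), the plate edge from (198,235) to (375,190), and the jar at (470,275), clear of the knob. Next I fit these.

```bash
cat > m2.py <<'E'
from h import *
from scipy.optimize import least_squares
import sys
def yaw_stop(W,im,r):
    # robot-side plate edge: first plate points along each column
    pass
def analyse(W,im,roi):
    r=np.zeros(W.shape[:2],bool); u0,u1,v0,v1=roi; r[v0:v1,u0:u1]=True
    Z=W[...,2]; out={}
    lum=im.astype(int).max(-1)
    m=r&(Z>90)&(Z<104)&(lum<95); n,l,st,ce=cv2.connectedComponentsWithStats(m.astype(np.uint8))
    i=1+np.argmax(st[1:,4]); P=W[l==i]; P=P[P[:,2]>np.median(P[:,2])-3]; rc=cv2.minAreaRect(P[:,:2].astype(np.float32))
    d=np.linalg.svd(P[:,:2]-P[:,:2].mean(0),full_matrices=False)[2][0]; d=d*np.sign(d[0])
    out["knob"]=(len(P),np.round(rc,1) if 0 else rc,np.median(P[:,2]).round(1),"ang",np.degrees(np.arctan2(d[1],d[0])).round(1))
    # plate: edge fit near side (robot side): per y bin min x
    P=W[r&(abs(Z-50)<4)&(lum>110)]; k=P[:,:2].mean(0)
    th=np.radians(14)
    for _ in range(3):
        X=np.array([np.cos(th),np.sin(th)]);Y=np.array([-X[1],X[0]])
        a,b=P[:,:2]@X,P[:,:2]@Y; bins=np.round((b-np.median(b))/6).astype(int); e=[]
        for q in np.unique(bins):
            s=bins==q
            if s.sum()>8: e.append((np.percentile(b[s],50),np.percentile(a[s],3)))
        e=np.array(e); ok=abs(e[:,1]-np.median(e[:,1]))<8
        sl=np.polyfit(e[ok,0],e[ok,1],1); th-=np.arctan(sl[0])
    out["plate"]=("yaw",np.degrees(th).round(2),"edge a",np.median(e[ok,1]).round(1),"z",np.median(P[:,2]).round(1),"b range",np.percentile(b,[.5,99.5]).round(1),"n",ok.sum())
    return out,th
def rim(W,roi,th):
    u0,u1,v0,v1=roi; P=W[v0:v1,u0:u1].reshape(-1,3); P=P[(P[:,2]>120)&(P[:,2]<196)]
    a=np.array([-.5*np.cos(th),-.5*np.sin(th),np.sqrt(.75)]); e1=np.array([-np.sin(th),np.cos(th),0]); e2=np.cross(a,e1)
    t=P@a; 
    top=np.percentile(t,99); Q=P[abs(t-top)<2.5]
    uv=np.c_[Q@e1,Q@e2]
    f=lambda p:np.hypot(uv[:,0]-p[0],uv[:,1]-p[1])-32.5
    s=least_squares(f,uv.mean(0),loss="soft_l1")
    c=s.x[0]*e1+s.x[1]*e2+np.median(Q@a)*a
    return c,len(Q),np.abs(s.fun).mean()
if __name__=="__main__":
    for f,roi,rr in (("w1",(160,420,80,370),(190,320,250,360)),("top0",(285,385,135,250),(325,365,145,195)),("side0",(275,405,170,275),(325,370,170,235))):
        d=np.load(f+".npz"); o,th=analyse(d["W"],d["im"],roi); print(f,*o.items(),sep="\n  ")
        print("  rim",rim(d["W"],rr,np.radians(14.3)))
E
python3 m2.py
```

```text
w1
  ('knob', (902, ((609.7835693359375, 60.318565368652344), (62.786067962646484, 15.850042343139648), 3.079332113265991), np.float64(96.4), 'ang', np.float64(3.4)))
  ('plate', ('yaw', np.float64(15.02), 'edge a', np.float64(552.0), 'z', np.float64(48.7), 'b range', array([-269.8,  -68.1]), 'n', np.int64(35)))
  rim (array([611.72285613, -47.0575466 , 170.61809129]), 738, np.float64(0.7737605568474981))
top0
  ('knob', (88, ((609.2474365234375, 59.15815734863281), (60.98723220825195, 11.559844970703125), 0.7653323411941528), np.float64(97.9), 'ang', np.float64(1.3)))
  ('plate', ('yaw', np.float64(14.85), 'edge a', np.float64(553.1), 'z', np.float64(49.6), 'b range', array([-333.9,  -67. ]), 'n', np.int64(34)))
  rim (array([612.21266576, -48.36728968, 173.88199241]), 26, np.float64(0.8135947778847452))
side0
  ('knob', (90, ((610.5110473632812, 58.96072006225586), (63.424476623535156, 19.067598342895508), 2.0405497550964355), np.float64(97.8), 'ang', np.float64(2.8)))
  ('plate', ('yaw', np.float64(15.97), 'edge a', np.float64(547.9), 'z', np.float64(50.2), 'b range', array([-284.3,  -77.3]), 'n', np.int64(34)))
  rim (array([610.5881144 , -49.86456959, 173.46116018]), 46, np.float64(1.0029681970805309))
```

The three views agree within about 2 mm:
- Knob (610, 60), bar at 3°, so about 0.21 rad from the rig's yaw of 15°.
- Mouth (611.5, -48.5, 172).
- Knob to barrel is 105.2 mm along rig y, as it should be.

Next I approach the knob, re-measure close, grip and turn.

```bash
cat > go2.py <<'E'
from h import *
from m2 import analyse
b=np.radians(3.1); k=np.array([610,60.])
bot.move_to([*k,290],quat(down(b+np.pi/2)))
bot.move_gripper(50,30)
bot.servo_line([*k,150],speed=150); bot.dwell(.3)
c,W=shot("wrist"); im=c["image"]; cv2.imwrite("pics/w2.png",im)
r=np.linalg.norm(W[...,:2]-k,axis=-1)<50
m=r&(W[...,2]>90)&(W[...,2]<103)&(im.max(-1)<95); P=W[m]
rc=cv2.minAreaRect(P[:,:2].astype(np.float32)); d=np.linalg.svd(P[:,:2]-P[:,:2].mean(0),full_matrices=False)[2][0]
print(len(P),rc,np.degrees(np.arctan2(d[1],d[0])),np.median(P[:,2])); rep()
E
python3 go2.py
```

```text
3131 ((609.8557739257812, 60.668556213378906), (63.506126403808594, 16.017147064208984), 3.2556374073028564) 3.4164678754307602 96.5157591514251
 t 6.5 p [610.1  60.  150.3] F [-0.2 -0.1 -0.4] M [-0.02 -0.04  0.01] w 49.8 q6 -1.59
```

View pics/w2.png

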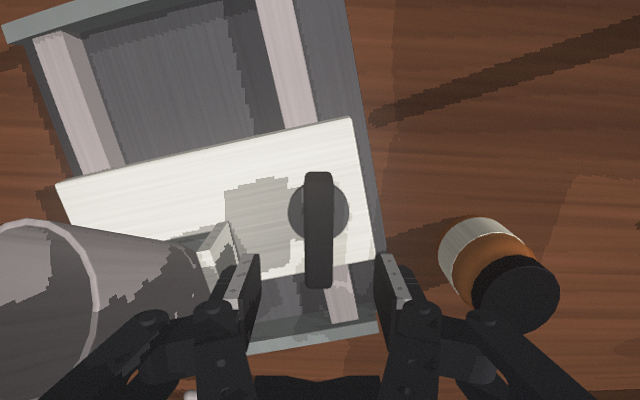

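```bash
cat > go3.py <<'E'
from h import *
b=np.radians(3.4); k=np.array([609.9,60.5]); Q=quat(down(b+np.pi/2))
bot.servo_line([*k,150],Q,speed=100)
print(bot.servo_line([*k,93],speed=60,until_force=8)); rep("down")
bot.move_gripper(10,50); s=rep("grip")
q0=s["joint_positions"].copy(); t=0
for d in [.2]*4+[.15,.1,.08]+[.04]*9:
    t+=d; q=q0.copy(); q[5]+=t; bot.move_joints(q); bot.dwell(.1); s=rep(f"turn {t:.2f} real {s['joint_positions'][5]-q0[5]:.2f}")
    if abs(s["moment"][2])>3 or np.linalg.norm(s["ft_force"])>35: break
E
python3 go3.py
```

```text
False
down t 7.85 p [610.1  60.5  93.5] F [-0.4 -0.1 -0.1] M [0.02 0.03 0.01] w 49.7 q6 -1.59
grip t 8.25 p [610.1  60.7  93.5] F [-0.6  2.4  4. ] M [ 0.25  0.09 -0.04] w 15.4 q6 -1.59
turn 0.20 real 0.00 t 8.66 p [610.1  60.8  93.5] F [-0.   2.   2.6] M [ 0.39  0.1  -0.04] w 14.6 q6 -1.39
turn 0.40 real 0.20 t 9.07 p [610.1  60.9  93.5] F [-0.6  4.8  1.5] M [ 0.75  0.11 -0.03] w 15.0 q6 -1.2
turn 0.60 real 0.39 t 9.47 p [610.   61.   93.5] F [-1.   5.7  1.4] M [ 0.87  0.22 -0.08] w 15.1 q6 -0.99
turn 0.80 real 0.60 t 9.88 p [610.1  61.1  93.5] F [0.2 6.3 1.6] M [ 1.03  0.12 -0.11] w 15.0 q6 -0.79
turn 0.95 real 0.80 t 10.25 p [610.1  61.1  93.5] F [-0.3  5.4  1.8] M [ 1.05  0.1  -0.07] w 14.9 q6 -0.64
turn 1.05 real 0.95 t 10.6 p [610.1  61.1  93.5] F [0.9 7.8 2. ] M [ 1.11  0.02 -0.08] w 15.2 q6 -0.54
turn 1.13 real 1.05 t 10.95 p [610.2  61.2  93.5] F [-1.2  7.5  2. ] M [ 1.12 -0.   -0.06] w 15.0 q6 -0.46
turn 1.17 real 1.13 t 11.3 p [610.2  61.2  93.5] F [0.7 7.4 1.3] M [ 1.16 -0.06  0.01] w 15.3 q6 -0.42
turn 1.21 real 1.17 t 11.65 p [610.2  61.2  93.5] F [1.8 7.5 0.5] M [ 1.23 -0.08 -0.08] w 15.0 q6 -0.38
turn 1.25 real 1.21 t 12.0 p [610.2  61.2  93.5] F [0.5 7.6 1.1] M [ 1.17 -0.07 -0.07] w 15.0 q6 -0.34
turn 1.29 real 1.25 t 12.35 p [610.3  61.2  93.5] F [0.8 7.7 1.4] M [ 1.16 -0.16 -0.02] w 14.9 q6 -0.3
turn 1.33 real 1.29 t 12.7 p [610.3  61.2  93.5] F [1.8 6.2 0.8] M [ 1.15 -0.18  1.  ] w 15.2 q6 -0.27
turn 1.37 real 1.33 t 13.05 p [610.4  60.8  93.6] F [2.9 4.4 1.2] M [ 0.58 -0.6   1.18] w 15.1 q6 -0.22
turn 1.41 real 1.37 t 13.4 p [610.4  60.8  93.7] F [3.1 3.5 1.5] M [ 0.6  -0.54  1.95] w 15.1 q6 -0.18
turn 1.45 real 1.41 t 13.75 p [610.4  60.8  93.8] F [3.8 4.3 2.1] M [ 0.54 -0.64  2.75] w 15.0 q6 -0.15
turn 1.49 real 1.45 t 14.1 p [610.4  60.8  93.8] F [3.2 3.4 2.9] M [ 0.54 -0.63  3.6 ] w 15.0 q6 -0.11
```

The moment climbs steadily from a 1.31 rad turn, so the stop is reached at about 0.21+1.29 = 1.5. I relax the wind-up, release, lift and check.

```bash
cat > go4.py <<'E'
from h import *
from m2 import *
s=bot.read_state(); q=s["joint_positions"].copy(); q[5]-=.13; bot.move_joints(q); rep("relax")
bot.move_gripper(45); s=rep("open"); p=s["ee_pos"]
bot.servo_line([p[0],p[1],160],speed=150); bot.servo_line([p[0],p[1],290],speed=300)
bot.move_to([520,15,290],quat(down(np.pi/2))); bot.dwell(.3)
c,W=shot("wrist"); cv2.imwrite("pics/w3.png",c["image"]); np.savez("w3.npz",im=c["image"],W=W); rep()
o,th=analyse(W,c["image"],(160,420,80,370)); print(*o.items(),sep="\n"); print(rim(W,(190,320,250,360),np.radians(15)))
o=np.load("w1.npz"); print("before",rim(o["W"],(190,320,250,360),np.radians(15)))
for n,rr in (("top",(325,365,145,195)),("side",(325,370,170,235))):
  d=np.load(n+"0.npz");print(n,rim(d["W"],rr,np.radians(15)))
E
python3 go4.py
```

```text
relax t 14.36 p [610.4  60.8  93.7] F [ 3.   4.9 -0.7] M [ 0.63 -0.59  0.96] w 15.3 q6 -0.23
open t 14.76 p [610.3  60.5  93.7] F [ 0.2  0.4 -0.6] M [-0.05  0.01 -0.07] w 45.0 q6 -0.24
 t 17.52 p [520.1  15.1 289.9] F [-0.3  0.1 -0.1] M [-0.01  0.04  0.01] w 44.9 q6 -1.61
('knob', (621, ((609.2464599609375, 61.114009857177734), (15.116945266723633, 62.899147033691406), 19.133834838867188), np.float64(96.4), 'ang', np.float64(-69.5)))
('plate', ('yaw', np.float64(15.12), 'edge a', np.float64(551.3), 'z', np.float64(48.8), 'b range', array([-271.3,  -69.5]), 'n', np.int64(35)))
(array([611.69458204, -46.98599132, 170.75025342]), 488, np.float64(0.7930458742620917))
before (array([611.71482073, -47.04750647, 170.5887197 ]), 741, np.float64(0.7775344789396942))
top (array([612.25346457, -48.39469315, 173.68227012]), 30, np.float64(0.7707805479633654))
side (array([610.70794579, -49.77787922, 173.34073899]), 48, np.float64(1.0075820535944855))
```

The knob turned about 73° and now stands at about 1.48–1.5 rad. The rim moved by less than 0.1 mm, so the carriage held still. Next is the brush.

```bash
cat > go5.py <<'E'
from h import *
h=np.array([496,-341.5]); u=h/np.linalg.norm(h); phi=np.arctan2(u[1],u[0])+np.pi/2
for z in (165,300): print(bot.ik([*h,z],quat(down(phi))).round(2))
bot.move_to([*(h-70*u),330],quat(down(phi))); bot.dwell(.3)
c,W=shot("wrist"); cv2.imwrite("pics/w4.png",c["image"]); np.savez("w4.npz",im=c["image"],W=W); rep()
for n in ("wrist","top","side"):
    if n!="wrist": d=np.load(n+"0.npz"); W=d["W"]
    r=np.linalg.norm(W[...,:2]-h,axis=-1)<45; Z=W[...,2]
    print(n)
    for a,b in ((196,210),(170,196),(140,170),(118,140)):
        P=W[r&(Z>a)&(Z<b)]; 
        if len(P)>5:
            x=P[:,:2]; v=(x.mean(0)-(np.array([329,13]) if n=="top" else x.mean(0))); 
            print(" z",a,b,len(P),x.mean(0).round(1),cv2.minEnclosingCircle(x.astype(np.float32)))
    P=W[r&(Z>80)&(Z<90)&(np.linalg.norm(W[...,:2]-h,axis=-1)>24)]; P=P[:,:2]
    A=np.c_[2*P,np.ones(len(P))]; s=np.linalg.lstsq(A,(P**2).sum(1),rcond=None)[0]; print(" rim",len(P),s[:2],np.sqrt(s[2]+s[:2]@s[:2]))
E
python3 go5.py
```

```text
[-0.66  0.49  1.46 -0.    1.19 -1.63]
[-0.66  0.39  1.29 -0.    1.46 -1.63]
 t 19.12 p [ 438.6 -301.4  330. ] F [-0.1  0.1 -0. ] M [-0.02  0.01  0.01] w 45.1 q6 -1.64
wrist
 z 196 210 271 [ 492.1 -339. ] ((492.7137756347656, -339.4276428222656), 8.320353507995605)
 z 170 196 464 [ 487.6 -335.6] ((493.1979675292969, -339.3838806152344), 11.146543502807617)
 z 140 170 321 [ 486.4 -335.1] ((492.8091125488281, -339.4859619140625), 10.979973793029785)
 z 118 140 143 [ 486.5 -335. ] ((492.6325988769531, -339.4004821777344), 10.924559593200684)
 rim 576 [ 495.38610899 -341.64506809] 30.737969027734636
top
 z 196 210 38 [ 492.6 -339.5] ((492.5681457519531, -339.5944519042969), 9.468757629394531)
 z 170 196 40 [ 490.7 -333.7] ((493.34814453125, -339.2413024902344), 10.939367294311523)
 z 140 170 34 [ 489.6 -332.6] ((491.72674560546875, -337.5675964355469), 10.848320960998535)
 z 118 140 15 [ 490.1 -332.3] ((491.60736083984375, -335.1643371582031), 9.68529987335205)
 rim 88 [ 496.69202811 -341.85890757] 29.794766992536537
side
 z 196 210 50 [ 491.6 -342.8] ((492.90484619140625, -343.0595703125), 10.06905460357666)
 z 170 196 78 [ 488.4 -346.2] ((491.7546081542969, -341.75555419921875), 10.68032455444336)
 z 140 170 82 [ 488.8 -346.4] ((492.74847412109375, -341.59613037109375), 11.650227546691895)
 z 118 140 43 [ 488.2 -346.1] ((491.6727294921875, -341.8789978027344), 10.406535148620605)
 rim 155 [ 495.01959078 -342.77086083] 30.7015184927685
```

View pics/w4.png

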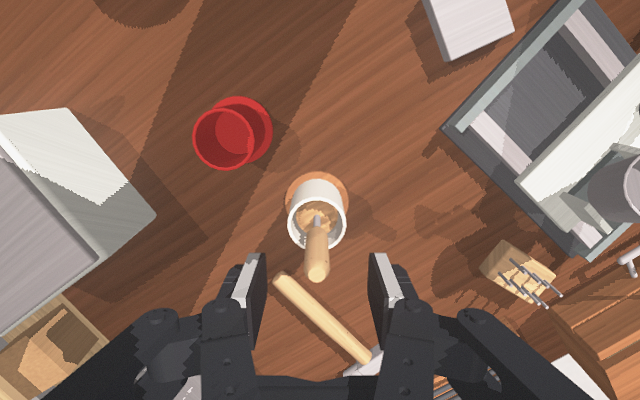

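The brush stands upright at (492.8, -340), 3–4 mm off the tube's centre (495.5, -342). In w4 the handle end is at (317,272), with the red look-alike away at (232,135). I grasp, lift and measure it in hand.

```bash
cat > go6.py <<'E'
from h import *
h=np.array([492.7,-340.]); u=np.array([496,-341.5]); phi=np.arctan2(u[1],u[0])+np.pi/2; Q=quat(down(phi))
bot.move_to([*h,290],Q); bot.servo_line([*h,165],speed=120,until_force=8); rep("at")
bot.move_gripper(10,70); s=rep("grip"); p=s["ee_pos"]
bot.servo_line([p[0],p[1],320],speed=150); bot.dwell(.4); s=rep("up")
c,W=shot("side"); cv2.imwrite("pics/s6.png",c["image"][120:380,280:500]); W2=W
for n in ("side","top","wrist"):
    c,W=shot(n) if n!="side" else (c,W2)
    d=np.linalg.norm(W[...,:2]-s["ee_pos"][:2],axis=-1); Z=W[...,2]
    for a,b in ((167,180),(180,200),(200,220),(238,260),(275,300)):
        P=W[(d<38)&(Z>a)&(Z<b)]
        if len(P)>8: print(n,a,b,len(P),P[:,2].min().round(1),np.round(cv2.minEnclosingCircle(P[:,:2].astype(np.float32))[0],1),round(cv2.minEnclosingCircle(P[:,:2].astype(np.float32))[1],1))
E
python3 go6.py
```

```text
at t 20.73 p [ 493.  -340.2  165.9] F [-0.4 -0.6 -0.1] M [-0.03 -0.04 -0.07] w 45.0 q6 -1.63
grip t 21.07 p [ 493.  -340.1  165.7] F [1.5 0.8 6.6] M [ 0.18 -0.12  0.04] w 20.6 q6 -1.63
up t 22.65 p [ 493.  -340.1  319.9] F [ 0.2 -0.2 -1.6] M [-0.04  0.02  0.03] w 20.1 q6 -1.63
side 167 180 75 168.0 [ 489.9 -345.7] 23.7
side 180 200 125 180.2 [ 490.7 -343.1] 24.3
side 200 220 186 200.1 [ 492.3 -341.3] 25.8
side 238 260 27 238.2 [ 490.8 -342.8] 4.3
side 275 300 50 275.9 [ 490.5 -343.6] 10.0
top 167 180 25 167.7 [ 492.7 -329.8] 20.7
top 180 200 41 180.3 [ 492.4 -328. ] 19.9
top 200 220 88 200.1 [ 493.8 -339.1] 24.4
wrist 167 180 206 167.0 [ 486.2 -335.4] 23.0
wrist 180 200 295 180.8 [ 487. -336.] 23.4
wrist 200 220 1619 200.0 [ 492.9 -340. ] 24.9
wrist 238 260 158 238.1 [ 491.9 -339.5] 3.9
wrist 275 300 825 275.0 [ 492.6 -339.9] 11.0
```

View pics/s6.png

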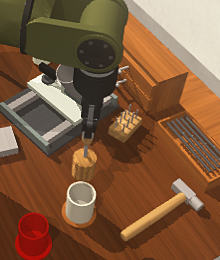

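The brush hangs straight and coaxial with the tool: the bristle centre is at the TCP's xy within 0.5 mm. Its tip is 155.7 mm ahead of the TCP. Next I align with the barrel axis and enter slowly to 20 mm, with force stops.

```bash
cat >> h.py <<'E'
TH=np.radians(15.); AX=np.array([-.5*np.cos(TH),-.5*np.sin(TH),np.sqrt(.75)]); E1=np.array([-np.sin(TH),np.cos(TH),0])
M=np.array([611.5,-47.6,172.]); L=155.7
QS=quat(R.from_matrix(np.c_[E1,-AX,np.cross(E1,-AX)]))
def at(h): "TCP for brush tip at height h along the axis over the mouth"; return M+(L+h)*AX
def tip_h(s=None):
    s=s or bot.read_state(); t=s["ee_pos"]+L*rot(s["tool_rot"]).as_matrix()[:,1]-M; return (t@AX).round(1),np.linalg.norm(t-(t@AX)*AX).round(1)
E
cat > go7.py <<'E'
from h import *
p=bot.read_state()["ee_pos"]; 
bot.servo_line([p[0],p[1],380],speed=200)
for h in (45,-100): print(bot.ik(at(h),QS))
bot.move_to(at(60),QS); rep("pre"); print(tip_h())
bot.servo_line(at(5),speed=80); bot.dwell(.2); rep("5"); print(tip_h())
print(bot.servo_line(at(-20),speed=40,until_force=6)); bot.dwell(.1); rep("-20"); print(tip_h())
c=bot.read_camera("wrist"); cv2.imwrite("pics/w7.png",c["image"])
E
python3 go7.py
```

```text
[-0.3358582  -0.048429    1.76059137  0.3385144   1.01075166 -2.2883544 ]
[-0.25075712  0.21308272  1.7782287   0.38068508  0.720733   -2.31634124]
pre t 24.28 p [507.5 -76.2 358.7] F [-0.5 -0.3 -1.1] M [-0.12  0.34  0.03] w 20.2 q6 -2.29
(np.float64(59.9), np.float64(0.8))
5 t 25.32 p [533.9 -68.5 311.7] F [-0.9 -0.1 -1.5] M [-0.12  0.39  0.05] w 20.7 q6 -2.29
(np.float64(5.5), np.float64(0.4))
False
-20 t 26.2 p [546.  -65.2 289.8] F [-0.4  0.5 -1.5] M [-0.15  0.41  0.01] w 20.4 q6 -2.3
(np.float64(-19.8), np.float64(0.2))
```

View pics/w7.png

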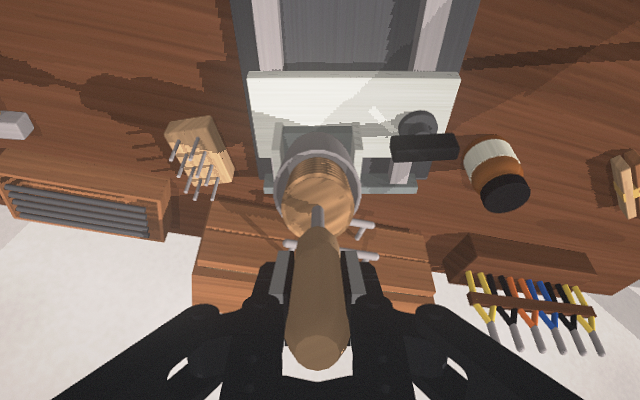

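The bristle head (318,195) sits centred in the mouth ring (318,190) with no contact force. I run the three strokes to the floor.

```bash
cat > go8.py <<'E'
from h import *
for i in range(3):
    print(bot.servo_line(at(-85),speed=110,until_force=25),tip_h())
    print(bot.servo_line(at(-106),speed=35,until_force=10)); bot.dwell(.15); rep("floor"); print(tip_h())
    if tip_h()[0]>-95: print("short!"); break
    bot.servo_line(at(8),speed=130); bot.dwell(.1); rep("up"); print(tip_h())
E
python3 go8.py
```

```text
False (np.float64(-84.6), np.float64(0.4))
True
floor t 27.62 p [584.8 -54.8 219.7] F [ 0.3 -0.8  1.2] M [-0.12 -0.06 -0.05] w 19.9 q6 -2.32
(np.float64(-100.6), np.float64(0.1))
up t 28.7 p [532.5 -68.7 312.8] F [ 0.3 -0.4 -0.8] M [-0.16  0.42  0.  ] w 20.3 q6 -2.29
(np.float64(7.1), np.float64(0.8))
False (np.float64(-84.5), np.float64(0.4))
True
floor t 30.32 p [585.1 -54.8 219.3] F [-0.1 -1.3  1.7] M [-0.06 -0.16 -0.1 ] w 20.6 q6 -2.32
(np.float64(-101.1), np.float64(0.1))
up t 31.42 p [532.5 -68.6 312.8] F [-0.5 -0.3 -2. ] M [-0.07  0.38 -0.05] w 20.2 q6 -2.29
(np.float64(7.2), np.float64(0.9))
False (np.float64(-84.4), np.float64(0.4))
True
floor t 33.05 p [585.3 -54.7 218.8] F [-0.1 -0.3  2.5] M [-0.02 -0.16  0.01] w 20.4 q6 -2.32
(np.float64(-101.6), np.float64(0.3))
up t 34.14 p [532.5 -68.6 312.8] F [-1.4  0.5 -2. ] M [-0.12  0.41 -0.08] w 20.4 q6 -2.29
(np.float64(7.1), np.float64(1.0))
```

Three strokes reached the floor at −100.6, −101.1 and −101.6 mm (nominal −100), and the tip came clear of the rim each time. Next I go back to above the holder and check the brush in hand.

```bash
cat > go9.py <<'E'
from h import *
h=np.array([495.5,-341.9]); u=np.array([496,-341.5]); phi=np.arctan2(u[1],u[0])+np.pi/2; Q=quat(down(phi))
bot.servo_line(at(65),speed=150)
bot.move_to([*h,370],Q); bot.servo_line([*h,280],speed=150); bot.dwell(.4); s=rep("over")
for n in ("side","wrist"):
    c,W=shot(n); cv2.imwrite(f"pics/{n}9.png",c["image"])
    d=np.linalg.norm(W[...,:2]-s["ee_pos"][:2],axis=-1); Z=W[...,2]
    for a,b in ((100,120),(123,140),(140,160),(160,182),(182,195),(198,225),(235,260)):
        P=W[(d<40)&(Z>a)&(Z<b)]
        if len(P)>8: print(n,a,b,len(P),P[:,2].min().round(1),P[:,2].max().round(1),np.round(cv2.minEnclosingCircle(P[:,:2].astype(np.float32))[0],1),round(cv2.minEnclosingCircle(P[:,:2].astype(np.float32))[1],1))
    P=W[(Z>80)&(Z<90)&(d<40)&(d>24)][:,:2]
    if len(P)>30:
        x=np.linalg.lstsq(np.c_[2*P,np.ones(len(P))],(P**2).sum(1),rcond=None)[0]; print(" rim",len(P),x[:2],np.sqrt(x[2]+x[:2]@x[:2]))
cv2.imwrite("pics/s9c.png",cv2.resize(cv2.imread("pics/side9.png")[200:380,300:440],None,fx=3,fy=3))
E
python3 go9.py
```

```text
over t 36.86 p [ 495.5 -341.9  280.2] F [-0.   0.3 -2. ] M [ 0.    0.02 -0.01] w 20.0 q6 -1.63
side 123 140 69 127.2 140.0 [ 493.8 -344.7] 24.2
side 140 160 118 140.0 160.0 [ 494.1 -344.2] 24.4
side 160 182 224 160.1 181.9 [ 495. -343.] 25.2
side 182 195 201 182.0 194.4 [ 494.  -346.2] 23.8
side 198 225 29 198.7 223.6 [ 493.9 -344.6] 4.0
side 235 260 44 236.7 252.9 [ 493.3 -345.6] 10.3
 rim 122 [ 494.28044703 -343.15291891] 30.35897885315972
wrist 123 140 211 125.8 139.6 [ 488.9 -337.2] 23.0
wrist 140 160 292 140.6 159.9 [ 488.9 -337.7] 23.1
wrist 160 182 2496 160.1 182.0 [ 495.6 -341.8] 24.9
wrist 182 195 1276 182.0 194.6 [ 495.4 -341.4] 17.9
wrist 198 225 159 198.3 219.0 [ 494.7 -341.5] 3.9
wrist 235 260 821 235.2 259.9 [ 495.1 -341.7] 11.0
 rim 587 [ 495.51535638 -341.70466535] 30.713519360847283
```

View pics/s9c.png

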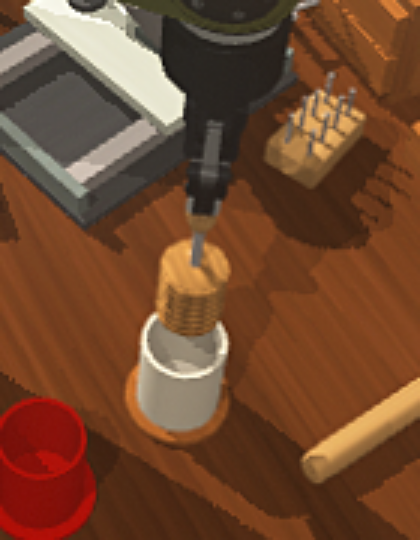

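The brush is upright over the white tube. Head and rim centres agree within 0.2 mm in the wrist view. I lower, release and retreat.

```bash
cat > go10.py <<'E'
from h import *
from m2 import rim,analyse
h=np.array([495.5,-341.9])
print(bot.servo_line([*h,185],speed=100,until_force=10)); rep()
print(bot.servo_line([*h,160],speed=30,until_force=4)); s=rep("floor")
bot.move_gripper(45); rep("open"); bot.dwell(.2)
bot.servo_line([*h,230],speed=80); bot.servo_line([*h,330],speed=200)
bot.move_to([430,-180,400],quat(down(np.pi/2-.4))); bot.dwell(.5)
for n,rr in (("top",(325,365,145,195)),("side",(325,370,170,235))):
    c,W=shot(n); cv2.imwrite(f"pics/{n}10.png",c["image"]); Z=W[...,2]; r=np.linalg.norm(W[...,:2]-h,axis=-1)<45
    for a,b in ((196,210),(170,196),(118,140)):
        P=W[r&(Z>a)&(Z<b)]
        if len(P)>5: print(n,a,b,len(P),P[:,2].max().round(1),np.round(cv2.minEnclosingCircle(P[:,:2].astype(np.float32))[0],1))
    print("rim",rim(W,rr,TH)); d=cv2.absdiff(c["image"],np.load(n+"0.npz")["im"]).max(-1); cv2.imwrite(f"pics/{n}diff.png",d)
rep()
a=cv2.imread("pics/top10.png"); b=cv2.imread("pics/side10.png"); cv2.imwrite("pics/end.png",np.vstack([cv2.resize(a,(480,300)),cv2.resize(b,(480,300))]))
E
python3 go10.py
```

```text
False
 t 38.06 p [ 495.7 -342.1  185.8] F [0.1 0.  0.2] M [ 0.   -0.04 -0.01] w 20.2 q6 -1.63
True
floor t 38.69 p [ 495.6 -342.   165.7] F [ 0.8 -0.4  4.6] M [-0.04 -0.14  0.  ] w 20.3 q6 -1.63
open t 39.05 p [ 495.2 -341.6  165. ] F [-0.3 -0.5  0.2] M [-0.04 -0.   -0.02] w 45.0 q6 -1.63
rim (array([614.82434034, -47.13687273, 174.77777034]), 19, np.float64(0.8455158859665616))
side 196 210 51 202.2 [ 494. -344.]
side 170 196 79 196.0 [ 494.7 -344. ]
side 118 140 45 139.2 [ 495.1 -342.6]
rim (array([613.99215099, -49.55853287, 173.47933781]), 36, np.float64(0.8861199172110994))
 t 42.23 p [ 430. -180.  400.] F [ 0.9 -0.8  0.9] M [-0.05 -0.03 -0.01] w 45.2 q6 -1.65
```

View pics/end.png

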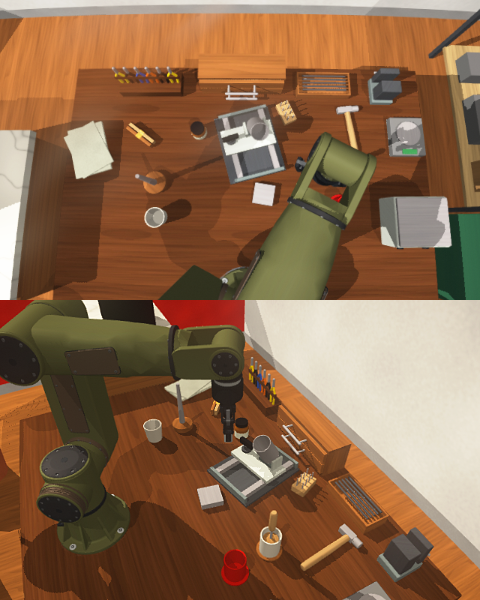

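The brush is back, upright, bristles down, with its top at z≈200. But the rim fit reads about 3 mm farther in x in both views, on few points. I check with the wrist camera from the same pose as before.

```bash
cat > go11.py <<'E'
from h import *
from m2 import *
bot.move_to([520,15,290],quat(down(np.pi/2))); bot.dwell(.3)
c,W=shot("wrist"); cv2.imwrite("pics/w11.png",c["image"]); np.savez("w11.npz",im=c["image"],W=W); rep()
for f in ("w1","w3","w11"):
    d=np.load(f+".npz"); W=d["W"]; o,th=analyse(W,d["im"],(160,420,80,370)); print(f,*o.items(),sep="\n "); print(rim(W,(190,320,250,360),TH))
    P=W[80:370,160:420].reshape(-1,3); P=P[np.isfinite(P[:,2])]; a=P[:,:2]@[np.cos(TH),np.sin(TH)]; b=P[:,:2]@[-np.sin(TH),np.cos(TH)]
    for b0 in (-250,-230,-130,-115,-90): # step base->plate along rig x
        s=(abs(b-b0)<4)&(a<600)&(P[:,2]>42)&(P[:,2]<54); print(b0,s.sum(),np.percentile(a[s],1).round(2),end="; ")
    print()
E
python3 go11.py
```

```text
t 43.54 p [520.   14.5 290.3] F [ 0.3  0.9 -0.2] M [-0.01  0.01 -0.01] w 45.0 q6 -1.61
w1
 ('knob', (902, ((609.7835693359375, 60.318565368652344), (62.786067962646484, 15.850042343139648), 3.079332113265991), np.float64(96.4), 'ang', np.float64(3.4)))
 ('plate', ('yaw', np.float64(15.02), 'edge a', np.float64(552.0), 'z', np.float64(48.7), 'b range', array([-269.8,  -68.1]), 'n', np.int64(35)))
(array([611.71482073, -47.04750647, 170.5887197 ]), 741, np.float64(0.7775344789396942))
-250 272 551.23; -230 287 551.07; -130 316 550.52; -115 296 550.35; -90 236 550.23; 
w3
 ('knob', (621, ((609.2464599609375, 61.114009857177734), (15.116945266723633, 62.899147033691406), 19.133834838867188), np.float64(96.4), 'ang', np.float64(-69.5)))
 ('plate', ('yaw', np.float64(15.12), 'edge a', np.float64(551.3), 'z', np.float64(48.8), 'b range', array([-271.3,  -69.5]), 'n', np.int64(35)))
(array([611.69458204, -46.98599132, 170.75025342]), 488, np.float64(0.7930458742620917))
-250 271 551.16; -230 262 551.13; -130 320 550.27; -115 294 550.47; -90 269 550.14; 
w11
 ('knob', (463, ((616.447265625, 49.5333251953125), (14.768342018127441, 37.056907653808594), 18.381397247314453), np.float64(96.4), 'ang', np.float64(-68.6)))
 ('plate', ('yaw', np.float64(15.08), 'edge a', np.float64(554.3), 'z', np.float64(48.8), 'b range', array([-271. ,  -69.2]), 'n', np.int64(35)))
(array([614.49368273, -46.22501225, 170.73311382]), 441, np.float64(0.7625198473648631))
-250 259 554.17; -230 244 554.1; -130 300 553.36; -115 291 553.11; -90 266 553.17;
```

The wrist view confirms it: the plate edge and the rim both stand 3.0 mm farther along rig +x than before the strokes. The floor contacts crept it about 1 mm each, despite the tight clamp. I mend it by gripping the knob bar, whose jaws now lie along rig x. I check that the knob is still at its stop, then draw the carriage back 3 mm, watching the force.

```bash
cat > go12.py <<'E'
from h import *
X=np.array([np.cos(TH),np.sin(TH),0]); k=np.array([609.9,60.6,0])+2.9*X; Q=quat(down(np.radians(19.5)))
Z=np.array([0,0,1.])
bot.move_to(k+200*Z,Q); bot.servo_line(k+120*Z,speed=200)
print(bot.servo_line(k+93*Z,speed=60,until_force=6)); rep("down")
bot.move_gripper(10,40); s=rep("grip")
q=s["joint_positions"].copy(); q2=q.copy(); q2[5]+=.1; bot.move_joints(q2); bot.dwell(.1); rep("twist +.1")
q2[5]=q[5]+.04; bot.move_joints(q2); s=rep("hold"); p=s["ee_pos"].copy()
for d in (1,2,3):
    hit=bot.servo_line(p-d*X,speed=8,until_force=35); bot.dwell(.1); s=rep(f"pull {d} {hit}"); print("moved",((s["ee_pos"]-p)@X).round(2),"Fx",(s["ft_force"]@X).round(1))
    if hit: break
E
python3 go12.py
```

```text
False
down t 45.88 p [612.7  61.3  93. ] F [-0.2  0.6  0. ] M [0.   0.03 0.01] w 45.0 q6 -0.3
grip t 46.25 p [613.3  61.5  93.6] F [5.  1.5 1.5] M [ 0.31 -0.64 -0.05] w 15.2 q6 -0.3
twist +.1 t 46.6 p [613.2  61.8  93.7] F [0.  4.3 1.4] M [ 0.62 -0.08  1.73] w 15.1 q6 -0.2
hold t 46.85 p [613.2  61.7  93.6] F [1.1 5.2 1.4] M [ 0.93 -0.04  0.65] w 15.4 q6 -0.26
pull 1 False t 47.23 p [613.   61.7  93.6] F [ 8.3  5.7 -3. ] M [ 0.99 -1.28  0.66] w 14.9 q6 -0.26
moved -0.22 Fx 9.5
pull 2 False t 47.6 p [612.8  61.6  93.7] F [16.6  7.6 -7.7] M [ 1.23 -2.49  0.66] w 15.5 q6 -0.26
moved -0.48 Fx 18.0
pull 3 False t 47.98 p [612.2  61.5  93.7] F [ 21.6   7.8 -10.7] M [ 1.47 -3.19  0.73] w 15.2 q6 -0.26
moved -1.01 Fx 22.9
```

The clamp holds: the knob is at its stop (moment rises at once), and the carriage only creeps above about 20 N. I continue in small steps, then relax and read where it stands.

```bash
cat > go13.py <<'E'
from h import *
X=np.array([np.cos(TH),np.sin(TH),0]); p=np.array([613.2,61.7,93.6])
for d in np.arange(3.6,7.1,.6):
    bot.servo_line(p-d*X,speed=8); bot.dwell(.1); s=bot.read_state(); m=(s["ee_pos"]-p)@X; F=s["ft_force"]@X
    print(d.round(1),"moved",m.round(2),"Fx",F.round(1),s["clock"].round(1))
    if m<-3.4 or F>38: break
bot.servo_line(p+(m+.3)*X,speed=15); bot.dwell(.1)
s=rep("relax"); print(((s["ee_pos"]-p)@X).round(2),(s["ft_force"]@X).round(1))
E
python3 go13.py
```

```text
Traceback (most recent call last):
  File "go13.py", line 5, in <module>
    print(d.round(1),"moved",m.round(2),"Fx",F.round(1),s["clock"].round(1))
                                                        ^^^^^^^^^^^^^^^^
AttributeError: 'float' object has no attribute 'round'
```

```bash
sed -i 's/s\["clock"\].round(1))/round(s["clock"],1))/; s/arange(3.6/arange(4.2/' go13.py; python3 go13.py
```

```text
4.2 moved -2.04 Fx 24.6 48.7
4.8 moved -2.63 Fx 24.1 49.0
5.4 moved -3.25 Fx 24.4 49.4
6.0 moved -3.85 Fx 24.1 49.7
relax t 50.14 p [610.   60.9  93.6] F [ 5.5  5.3 -2. ] M [ 0.85 -0.62  0.6 ] w 15.5 q6 -0.26
-3.3 6.7
```

The clamp slips steadily at 24 N. After relaxing, the net shift is about −3.0 mm. I take off the rest of the load, release and re-measure.

```bash
cat > go14.py <<'E'
from h import *
from m2 import *
X=np.array([np.cos(TH),np.sin(TH),0]); s=bot.read_state(); p=s["ee_pos"]
bot.servo_line(p+.7*X,speed=10); bot.dwell(.1); rep("unload")
bot.move_gripper(45); p=rep("open")["ee_pos"]
bot.servo_line([p[0],p[1],150],speed=120); bot.servo_line([p[0],p[1],290],speed=300)
bot.move_to([520,15,290],quat(down(np.pi/2))); bot.dwell(.3)
c,W=shot("wrist"); np.savez("w14.npz",im=c["image"],W=W); rep()
for f in ("w3","w14"):
    W=np.load(f+".npz")["W"]; o,th=analyse(W,np.load(f+".npz")["im"],(160,420,80,370)); print(f,*o.values(),rim(W,(190,320,250,360),TH),sep="\n ")
    P=W[80:370,160:420].reshape(-1,3); P=P[np.isfinite(P[:,2])]; a=P[:,:2]@X[:2]; b=P[:,:2]@[-X[1],X[0]]
    print(*[np.percentile(a[(abs(b-b0)<4)&(a<600)&(P[:,2]>42)&(P[:,2]<54)],1).round(2) for b0 in (-250,-230,-130,-115,-90)])
E
python3 go14.py
```

```text
unload t 50.49 p [610.2  61.   93.6] F [-4.9  3.   4.2] M [0.48 0.97 0.66] w 15.3 q6 -0.26
open t 50.88 p [610.7  60.9  93.6] F [ 0.5 -0.9 -0.9] M [-0.01 -0.03  0.01] w 45.3 q6 -0.26
 t 53.69 p [520.   15.  289.9] F [-0.2 -0.1 -0.4] M [-0.01  0.   -0.04] w 45.0 q6 -1.61
w3
 (621, ((609.2464599609375, 61.114009857177734), (15.116945266723633, 62.899147033691406), 19.133834838867188), np.float64(96.4), 'ang', np.float64(-69.5))
 ('yaw', np.float64(15.12), 'edge a', np.float64(551.3), 'z', np.float64(48.8), 'b range', array([-271.3,  -69.5]), 'n', np.int64(35))
 (array([611.69458204, -46.98599132, 170.75025342]), 488, np.float64(0.7930458742620917))
551.16 551.13 550.27 550.47 550.14
w14
 (640, ((608.9782104492188, 61.02006149291992), (15.148392677307129, 62.905128479003906), 18.937911987304688), np.float64(96.3), 'ang', np.float64(-69.3))
 ('yaw', np.float64(15.14), 'edge a', np.float64(551.1), 'z', np.float64(48.8), 'b range', array([-271.4,  -69.5]), 'n', np.int64(35))
 (array([611.48450063, -47.04922295, 170.67850715]), 479, np.float64(0.7864199531607902))
551.0 551.04 550.23 550.27 550.03
```

The carriage is back within 0.2 mm of where it stood, the knob is tight, the brush is in its holder, and the gripper is clear of everything. I hand in.

```bash
python3 -c "
from h import *
rep(); print(bot.finish_job())"
```

```text
t 53.69 p [520.   15.  289.9] F [-0.2 -0.1 -0.4] M [-0.01  0.   -0.04] w 45.0 q6 -1.61
the job is handed in; nothing more can be done
None
```

The job is done and handed in at 53.7 s, but the carriage did shift about 3 mm during the scrubbing, against the instruction. I drew it back before handing in.

- **Clamp:** I turned the knob clockwise about 1.29 rad to its stop. It was still at the stop when I checked again after the scrubbing.
- **Scrubbing:** I made three full strokes. Contact with the floor came at 100.6, 101.1 and 101.6 mm depth (nominal 100 mm), and the brush tip was drawn about 7 mm clear of the rim after each stroke.
- **Brush:** It is back in the white holder, bristles down and upright, with its top about 200 mm above the table. I left the red look-alike alone. The end pictures show nothing else on the bench displaced, by eye only.
- **Carriage shift:** After the strokes it stood 3.0 mm farther along the rig's +x. The tight clamp slips at about 24 N, and each floor contact evidently pushed it about 1 mm. With the clamp still tight, I gripped the knob bar and drew the carriage back. The last wrist measurement puts the rim and plate edge within 0.2 mm of where they stood.

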